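# Close the lid of the sample-measuring electronics box

## Task

The loose white cover of the open black electronics box has been pushed under the low blue bench shelf. Pull it by its red lip right out from under the shelf until no part of it is beneath, leave it lying flat on the bench and let go; then take it by the black handle, carry it to the box and seat it fully home, flat on the rim, with both steel pins through its two holes. Leave the two rock cubes and the clear specimen case where they are.

Things in the scene. Friction and masses are not known exactly. Their poses are not given: they have to be found in the camera images.
- cover: Loose white cover plate, 230 x 124 x 5 mm, about 0.3 kg. Origin: centre of its underside; x along its length, y across, z up. Red pull lip at its -x end, black handle on its middle, two 12 mm through holes near its +y long edge (x = +85 and -85, y = +40 mm). Starts flat on the bench, handle up, its -x end sticking out of the shelf's front, the handle under the shelf.
- handle: The black bow handle fixed on the cover: a level bar 60 mm long along the cover's x, 12 mm wide, 12 mm high, on two posts 12 mm square at its ends (open 36 mm between them). The bar spans 29 to 41 mm above the cover's underside. Origin: on the plate's upper face at its centre, 5 mm above the underside.
- grip (a point): Centre of the handle's bar: 35 mm above the cover's underside, over its centre.
- lip (a point): Middle of the top edge of the red pull lip, 30 mm above the cover's underside and 109 mm from its centre towards -x. The lip is an upright strip 10 mm thick (along cover x), 70 mm wide (along cover y), rising 25 mm above the plate's upper face.
- hole0 (a point): Centre, at the underside, of the cover's hole at x = +85, y = +40 mm (12 mm across); goes over pin0.
- hole1 (a point): Centre, at the underside, of the cover's hole at x = -85, y = +40 mm (12 mm across); goes over pin1.
- box: Fixed open-topped black electronics box, 236 x 130 x 60 mm, walls 8 mm, circuit parts inside below the rim. Origin: centre of its underside on the bench; x along its length (two black rubber cable glands on its +x end), y across. Two steel pins stand near its +y long side.
- box_rim (a point): Centre of the box's rim plane, 60 mm above the bench; where the underside centre of the seated cover belongs, with the cover's axes along the box's.
- pin0 (a point): Foot of the pin at box x = +85, y = +40 mm, at rim height. Pin: 8 mm thick, rising 14 mm above the rim, the upper 7 mm tapering to 4 mm.
- pin1 (a point): Foot of the same kind of pin at box x = -85, y = +40 mm.
- shelf: Fixed low shelf: blue board 220 x 220 x 12 mm, underside 58 and top 70 mm above the bench, on side panels 10 mm thick (200 mm clear between them), open at front and back; a readout instrument 90 x 170 x 45 mm is fixed on its rear part. Origin: on the bench, 45 mm in front of the middle of its front edge; x points inwards under the shelf, y to its left.
- shelf_edge (a point): Middle of the shelf board's lower front edge, 58 mm above the bench; axes as the shelf's (-x points out of the shelf).
- rock_a: Loose reddish rock sample cube, 24 x 24 x 22 mm, on the shelf top. Origin: centre of its underside. Leave alone.
- rock_b: Loose grey rock sample cube, 24 x 24 x 22 mm, on the shelf top. Origin: centre of its underside. Leave alone.
- case: Loose clear (pale, closed) plastic specimen case, 89 x 59 x 34 mm, on the bench between box and shelf. Origin: centre of its underside. Leave alone.

How it is judged:
By the outcome, as a careful person would: the job done as asked, in the order asked, and still so for the second after the job is handed in, with the robot touching nothing.
It also fails if it takes over 54 s, if anything falls off the work surface, if the arm or the gripper's body presses on something with over 40 N, if the wrist force passes 120 N, or if a joint passes its speed limit or range.

## Robot

A 6-joint arm with a two-finger parallel gripper is mounted at the origin on the work surface. World frame = base frame: x ahead of the robot, y to its left, z up, the work surface at z = 0. Lengths are in m, angles in rad, forces in N, time in s.
With the tool pointing down it reaches from about 0.35 to 0.85 m from the base axis. Payload 8.1 kg.
Tool frame: the origin (TCP) lies at the very end of the fingers, on their centre line; the grasp point (between the pads) lies 19 mm behind it; z points along the fingers, y is the line along which they close (so a half turn about z gives the same grasp; the last joint's range is limited). The gripper opens to 93 mm and grips with 3 to 60 N. Pads are 15 mm wide; open, the fingers measure 128 mm over their backs; the gripper's body (75 mm by 188 mm) begins 65 mm behind the grasp point.
Start: joints at [-1.247, 0.13, 1.488, -0, 1.523, -0.085], TCP at [0.239, -0.551, 0.219] pointing down, gripper open.
Joint ranges: [-2.96, 2.96], [-0.89, 2.26], [0.02, 2.5], [-1.34, 4.48], [0, 2.73], [-2.66, 2.66]. Speed limits (rad/s): [2.39, 2.39, 2.79, 3.14, 3.14, 3.14].

## Interface

Orientations are given as a rotation vector (axis times angle).
In Python, from plant import read_state, eyes, workorder gives the robot as it stands. The module is installed in compiled form; this text tells all that it offers.
- The arm moves only by the tool play_rows, never from a script. Its argument "targets" is one flat list of numbers, 4 for each row, row after row: the shift along the tool's x, y, z in cm, then the turn about the tool's z in degrees. In form: [dx, dy, dz, roll, dx, dy, dz, roll, ...]. A call has 1 to 8 rows; each row is the pose to reach, as a shift and turn from the pose commanded when the call began, along the tool's axes at that moment; what a row does not reach only later rows make up. A row lasts 1/12 s, in which the tool goes at most 41.7 mm and 7.16 degrees, less where a joint would pass 70% of its speed; a pose out of reach is approached as far as the arm can. A call with a gripper value outside its range is refused whole. "grip" is the finger opening in cm, from 0 to 9.3, set as the call begins (left out, the last holds). The fingers move at their own pace and stop on an object; "grip_force" is the grip in N (left out, the last holds). Time passes only in rows, so rows that repeat a pose let the fingers close. It gives the time, the measured TCP pose, the force, the opening and the grip force at its end, in the units of the state.
- read_state(): the state, without advancing time (a new reading comes with each control period).
- eyes.read_camera(name): name is "scene" or "top" or "wrist"; returns a dict with "image" (384x512x3 uint8, red, green, blue), "vfov" (degrees; the focal length in pixels is half the picture's height over the tangent of half this angle, whatever the lens; pixels are square), "cx", "cy" (the principal point, pixels), "cam_to_world" (4x4, takes a point from camera to world coordinates); the wrist camera has in their place "T_tool_cam" (4x4, takes a point from camera to tool coordinates, whose origin is the TCP and whose axes are the flange's). Camera axes: x right, y up, looking along -z (the intrinsics and any distortion apply to the point x, -y, -z); pixel columns grow to the right and rows downward; lengths in m; the calibration is good to about 2 mm. A picture is of the moment at which its call begins: read the wrist's pose just before it. There is no depth.
- workorder.close_job(): hands the job in; it is judged then, once.
The state is a dict: "t": time; "q": joint angles; "dq": joint speeds; "joint_torque": joint torques, N m; "tool_pos": TCP position; "orientation": TCP orientation; "force": force on the tool from outside, world axes, zero at the start; "wrist_torque": the same for the moment, N m; "opening": finger opening in m; "gripper_force": force on a finger pad.
Only numpy, scipy, OpenCV 4.12 (cv2) and the standard library are available. Lean on these libraries where they do the work, as an engineer would, in place of code of your own. Each camera call takes 0.05 s, during which the arm holds its last target. There are 200 camera calls.

## Working session

There is one attempt and no reset: what is moved stays moved. The work goes in short steps, Python scripts to look and compute and a tool call to move; the robot and the scene stay as the last step left them, time stands still between calls to the robot, and variables do not carry over. Pictures are saved under pics/ and viewed, at most 10 in all, crops included, and the job is handed in when it is done.

Besides the shell and the picture viewer there is one more tool, called after "Call:" as a command line: name --argument value ..., lists and objects as JSON in quotes. play_rows: Moves the arm, as the interface text tells. Its arguments: {"type":"object","properties":{"targets":{"type":"array"},"grip":{"type":"number"},"grip_force":{"type":"number"}},"required":["targets"]}

```bash
mkdir -p pics; cat > h.py <<'E'
import numpy as np, cv2
from scipy.spatial.transform import Rotation as R
from plant import read_state, eyes, workorder
def cam(name):
    s=read_state(); c=eyes.read_camera(name)
    if name=="wrist":
        T=np.eye(4);T[:3,:3]=R.from_rotvec(s["orientation"]).as_matrix();T[:3,3]=s["tool_pos"]
        c["cam_to_world"]=T@np.array(c["T_tool_cam"])
    c["cam_to_world"]=np.array(c["cam_to_world"]); return c
def save(c,fn): cv2.imwrite("pics/"+fn,c["image"][:,:,::-1])
def ray(c,u,v):
    f=c["image"].shape[0]/2/np.tan(np.radians(c["vfov"])/2)
    d=np.array([(u-c["cx"])/f,-(v-c["cy"])/f,-1.0]); M=c["cam_to_world"]
    return M[:3,3],M[:3,:3]@d
def pz(c,u,v,z):
    o,d=ray(c,u,v); return o+d*(z-o[2])/d[2]
def tool(p):
    "world point in tool frame cm"
    s=read_state(); return R.from_rotvec(s["orientation"]).inv().apply(np.array(p)-s["tool_pos"])*100
E
python3 - <<'E'
from h import *
for n in("scene","top","wrist"):
    c=cam(n);save(c,n+"0.png");print({k:v for k,v in c.items() if k!="image"})
s=read_state();print(s)
a=[cv2.imread(f"pics/{n}0.png") for n in("top","scene")]
E
```

```text
{'vfov': 45.76291050954595, 'cx': 254.94677828329904, 'cy': 197.08162115388018, 'cam_to_world': array([[ 0.71687441, -0.38469185,  0.58146647,  1.18574657],
       [ 0.69697826,  0.41656143, -0.58369331, -0.59612723],
       [-0.01767444,  0.82370429,  0.56674408,  0.64760865],
       [ 0.        ,  0.        ,  0.        ,  1.        ]])}
{'vfov': 50.935855911526005, 'cx': 251.8884226677814, 'cy': 189.3256590222946, 'cam_to_world': array([[-8.72695772e-03,  9.97075764e-01, -7.59194316e-02,
         5.31654471e-01],
       [-9.99826084e-01, -9.95195246e-03, -1.57721234e-02,
         8.97262919e-04],
       [-1.64815485e-02,  7.57685853e-02,  9.96989208e-01,
         1.06060385e+00],
       [ 0.00000000e+00,  0.00000000e+00,  0.00000000e+00,
         1.00000000e+00]])}
{'vfov': 68.22190198925043, 'cx': 256.31142810484494, 'cy': 187.53412947061662, 'T_tool_cam': array([[-8.38324632e-04,  9.56898651e-01,  2.90420847e-01,
         8.22708114e-02],
       [ 9.99999648e-01,  7.91557002e-04,  2.78507930e-04,
        -3.58477526e-04],
       [ 3.66192080e-05,  2.90420978e-01, -9.56898978e-01
[... 379 characters left out ...]
t': 0.15, 'q': array([-1.24741154e+00,  1.31008085e-01,  1.48901721e+00, -3.06141465e-05,
        1.52299189e+00, -8.54110011e-02]), 'dq': array([ 1.31785234e-03, -2.62313892e-03, -2.52532810e-03,  1.63877748e-03,
       -6.91666597e-04,  6.48434569e-05]), 'joint_torque': array([ 1.30902277e-03, -5.60478079e+01, -4.92333555e+01,  7.68030505e-02,
        3.05995904e-02, -8.16008765e-05]), 'tool_pos': array([ 0.23836836, -0.55014599,  0.21782278]), 'orientation': array([-3.07481335e+00, -6.37388924e-01,  3.13175319e-04]), 'force': array([-0.16939607, -0.204542  ,  0.31967646]), 'wrist_torque': array([ 0.03816568, -0.00990359,  0.0384862 ]), 'gripper_force': 0.0, 'opening': 0.09316763693379698}
```

View pics/top0.png

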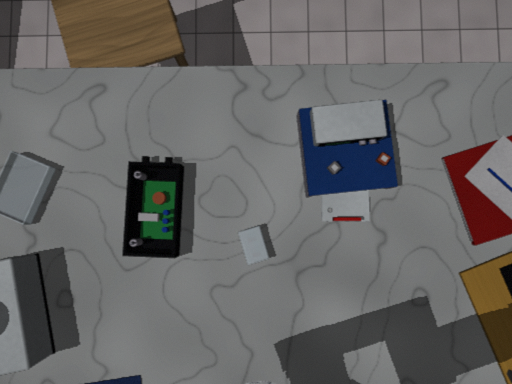

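View pics/scene0.png

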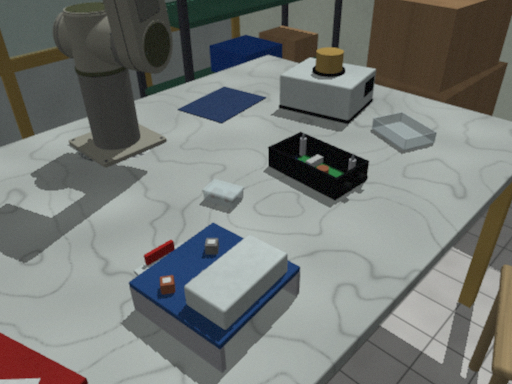

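The top view shows the lip at about (348,218) in front of the shelf edge (350,192), hole1 at (330,210), the pins at about (139,175) and (136,243), and the case at (254,244). The scene view agrees.

```bash
python3 - <<'E'
from h import *
c=cam("top"); im=c["image"]; hsv=cv2.cvtColor(im,cv2.COLOR_RGB2HSV); H,S,V=cv2.split(hsv)
def roi(m,x0,x1,y0,y1):
    o=np.zeros_like(m,np.uint8); o[y0:y1,x0:x1]=m[y0:y1,x0:x1]; return o
red=roi(((H<8)|(H>172))&(S>140)&(V>70),310,385,200,235)
p=cv2.findNonZero(red); r=cv2.minAreaRect(p); b=cv2.boxPoints(r); print("red",len(p),r)
for q in b: print(q,pz(c,*q,.03)[:2])
print("lipc",pz(c,*p.reshape(-1,2).mean(0),.03))
blue=roi((H>105)&(H<130)&(S>150)&(V>50),285,410,90,205)
k=max(cv2.findContours(blue,0,1)[0],key=cv2.contourArea);print("shelf",[pz(c,*q,.07)[:2].round(4).tolist() for q in cv2.boxPoints(cv2.minAreaRect(k))])
blk=roi(V<45,115,195,150,265)
k=max(cv2.findContours(blk,0,1)[0],key=cv2.contourArea);print("box",[pz(c,*q,.06)[:2].round(4).tolist() for q in cv2.boxPoints(cv2.minAreaRect(k))])
for (u,v) in((139,175),(136,243)):print("pin",pz(c,u,v,.07))
case=pz(c,254,244,.034);print("case",case)
print("tool down axes",R.from_rotvec(read_state()["orientation"]).as_matrix().round(3))
cv2.imwrite("pics/z.png",np.hstack([cv2.resize(im[180:240,310:390,::-1],None,fx=5,fy=5,interpolation=2),cv2.resize(im[150:265,110:200,::-1],(235,300))]))
E
```

```text
red 108 ((346.5, 218.5), (3.0, 27.0), 90.0)
[333. 217.] [ 0.53751038 -0.18843394]
[360. 217.] [ 0.53690551 -0.25678892]
[360. 220.] [ 0.52930971 -0.25656886]
[333. 220.] [ 0.52990591 -0.18825196]
lipc [ 0.53333094 -0.22313708  0.03      ]
shelf [[0.8077, -0.1023], [0.8289, -0.3237], [0.6116, -0.339], [0.5903, -0.1213]]
box [[0.4483, 0.3379], [0.6987, 0.3273], [0.6889, 0.1852], [0.4394, 0.1985]]
pin [0.6455572  0.29658134 0.07      ]
pin [0.4779599  0.30185988 0.07      ]
case [0.47116139 0.01300908 0.034     ]
tool down axes [[ 0.918  0.398 -0.   ]
 [ 0.398 -0.918  0.001]
 [ 0.    -0.001 -1.   ]]
```

View pics/z.png

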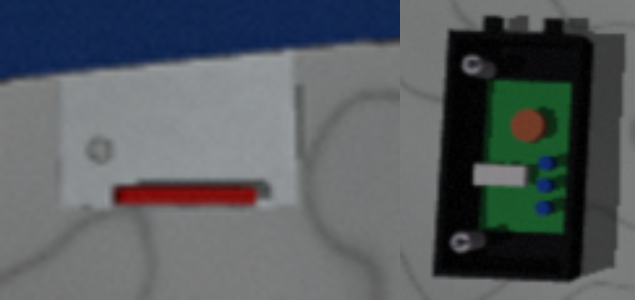

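Call:
play_rows --targets '[40,-18.4,6,-66.6,40,-18.4,6,-66.6,40,-18.4,6,-66.6,40,-18.4,6,-66.6,40,-18.4,6,-66.6,40,-18.4,6,-66.6,40,-18.4,6,-66.6,40,-18.4,6,-66.6]' --grip 5 --grip_force 30

```text
t: 0.87
tool_pos: [0.4599, -0.3029, 0.1734]
orientation: [2.388, 2.042, 0.0]
force: [0.8, -1.4, -0.2]
opening: 0.0505
gripper_force: 0.0
```

```bash
cat >> h.py <<'E'
def goto(x,y,z,yaw):
    "residual move in tool cm and deg (tool assumed vertical); yaw = heading of tool x"
    s=read_state(); M=R.from_rotvec(s["orientation"]).as_matrix()
    y0=np.degrees(np.arctan2(M[1,0],M[0,0])); print("t",round(s["t"],2),"pos",s["tool_pos"].round(4),"yaw",y0.round(2),"tilt",M[:2,2].round(4),"F",s["force"].round(1),"open",round(s["opening"],4))
    d=(yaw-y0+180)%360-180
    print("shift cm",tool([x,y,z]).round(2),"roll",round(-d,2))
E
python3 -c "
from h import *
goto(.533,-.222,.12,90)"
```

```text
t 0.87 pos [ 0.4599 -0.3029  0.1734] yaw 81.06 tilt [ 0.0001 -0.0001] F [ 0.8 -1.4 -0.2] open 0.0505
shift cm [9.12 5.96 5.34] roll -8.94
```

Call:
play_rows --targets '[8.6,6,5,-8.9,8.6,6,5,-8.9,8.6,6,5,-8.9,8.6,6,5,-8.9,8.6,6,5,-8.9,8.6,6,5,-8.9]'

```text
t: 1.37
tool_pos: [0.5319, -0.2296, 0.1237]
orientation: [-2.228, -2.215, 0.001]
force: [-0.3, -0.5, 0.6]
opening: 0.0498
gripper_force: 0.0
```

```bash
python3 - <<'E'
from h import *
c=cam("wrist");save(c,"w1.png");im=c["image"]
H,S,V=cv2.split(cv2.cvtColor(im,cv2.COLOR_RGB2HSV))
red=(((H<8)|(H>172))&(S>140)&(V>60)).astype(np.uint8)
k=max(cv2.findContours(red,0,1)[0],key=cv2.contourArea)
for q in cv2.boxPoints(cv2.minAreaRect(k)): print(q,pz(c,*q,.03)[:2].round(4))
goto(.533,-.222,.05,90)
E
```

```text
[252. 148.] [ 0.529  -0.1887]
[261. 148.] [ 0.5373 -0.1888]
[261. 220.] [ 0.5372 -0.2607]
[252. 220.] [ 0.5282 -0.2606]
t 1.42 pos [ 0.5319 -0.2303  0.1242] yaw 89.59 tilt [ 0.0004 -0.0007] F [-0.3 -0.1 -0.1] open 0.0502
shift cm [0.84 0.1  7.42] roll -0.41
```

View pics/w1.png

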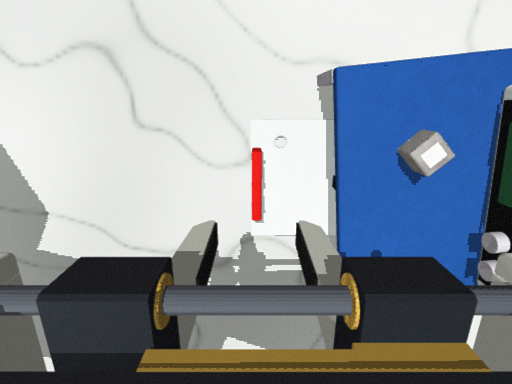

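The lip is clear between the open fingers at (257,184), and the shelf front is right of the fingers at about x=333 px. Next I descend and grip.

Call:
play_rows --targets '[0.6,0.1,3,0,0.6,0.1,6,0,0.6,0.1,8.5,0,0.6,0.1,10,0,0.6,0.1,11,0,0.6,0.1,11.3,0,0.6,0.1,11.3,0,0.6,0.1,11.3,0]'

```text
t: 2.08
tool_pos: [0.5339, -0.2245, 0.0122]
orientation: [2.228, 2.212, 0.001]
force: [0.6, 0.1, 1.4]
opening: 0.0499
gripper_force: 0.0
```

Call:
play_rows --targets '[0,0,0,0,0,0,0,0,0,0,0,0,0,0,0,0,0,0,0,0,0,0,0,0,0,0,0,0,0,0,0,0]' --grip 0.5 --grip_force 30

```text
t: 2.75
tool_pos: [0.5329, -0.2234, 0.0107]
orientation: [-2.229, -2.214, 0.0]
force: [-0.8, 1.1, 1.6]
opening: 0.0097
gripper_force: 30.0
```

```bash
python3 -c "
from h import *
goto(.34,-.222,.010,90)"
```

```text
t 2.75 pos [ 0.5329 -0.2234  0.0107] yaw 89.62 tilt [-0.0004  0.0001] F [-0.8  1.1  1.6] open 0.0097
shift cm [ 1.000e-02 -1.929e+01  7.000e-02] roll -0.38
```

Call:
play_rows --targets '[0,-1,0,0,0,-3,0,0,0,-5.5,0,0,0,-8,0,0,0,-10.5,0,0,0,-13,0,0,0,-15.5,0,0,0,-17,0,0]'

```text
t: 3.42
tool_pos: [0.3619, -0.2222, 0.0107]
orientation: [2.228, 2.213, 0.0]
force: [0.7, 0.3, -1.0]
opening: 0.0093
gripper_force: 30.0
```

Call:
play_rows --targets '[0,-1.5,0,0,0,-2.5,0,0,0,-2.5,0,0,0,-2.5,0,0,0,-2.5,0,0]'

```text
t: 3.83
tool_pos: [0.3382, -0.2221, 0.0106]
orientation: [-2.229, -2.214, 0.0]
force: [-1.9, 0.6, 0.2]
opening: 0.0098
gripper_force: 30.0
```

Call:
play_rows --targets '[0,0,0,0,0,0,0,0,0,0,0,0,0,0,-1,0,0,0,-4,0,0,0,-8,0,0,0,-12,0,0,0,-12,0]' --grip 5

```text
t: 4.5
tool_pos: [0.342, -0.2252, 0.1398]
orientation: [2.219, 2.205, 0.002]
force: [2.1, -1.3, 1.0]
opening: 0.0497
gripper_force: 0.0
```

```bash
python3 - <<'E'
from h import *
c=cam("top");im=c["image"];save(c,"t1.png")
cv2.imwrite("pics/t1z.png",cv2.resize(im[170:290,300:400,::-1],None,fx=5,fy=5))
goto(.45,-.222,.13,0)
E
```

```text
t 4.55 pos [ 0.3412 -0.2245  0.1365] yaw 89.63 tilt [ 0.0078 -0.0065] F [ 0.4  0.9 -0.6] open 0.0498
shift cm [ 0.33 10.88  0.73] roll 89.63
```

View pics/t1z.png

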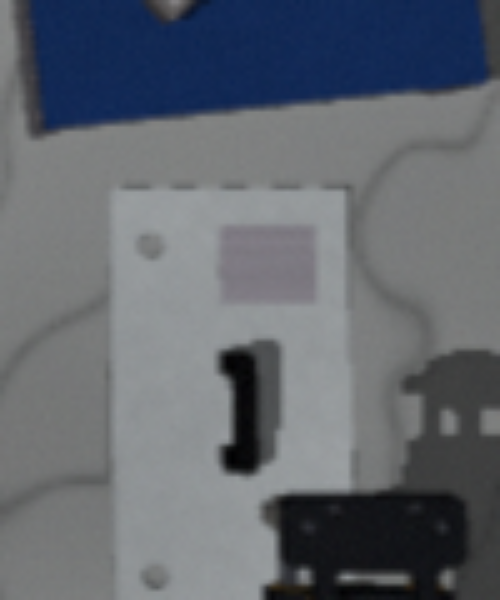

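The cover is fully out from under the shelf. In the crop its far edge is at row 187 and the shelf front at row 80–130. The handle is at (238,410), and the holes are at (150,245) and (155,577). Next I turn in place to look at the cover.

Call:
play_rows --targets '[0.3,0,0,89.6,0.3,0,0,89.6,0.3,0,0,89.6,0.3,0,0,89.6,0.3,0,0,89.6,0.3,0,0,89.6,0.3,0,0,89.6,0.3,0,0,89.6]'

```text
t: 5.22
tool_pos: [0.3378, -0.2187, 0.1301]
orientation: [-3.019, -0.865, 0.001]
force: [0.1, -0.3, -0.6]
opening: 0.05
gripper_force: 0.0
```

Call:
play_rows --targets '[0,0,0,32.3,0,0,0,32.3,0,0,0,32.3,0,0,0,32.3,0,0,0,32.3,0,0,0,32.3,0,0,0,32.3,0,0,0,32.3]'

```text
t: 5.88
tool_pos: [0.338, -0.219, 0.1304]
orientation: [-3.141, -0.005, 0.001]
force: [-0.2, -0.3, 0.6]
opening: 0.0504
gripper_force: 0.0
```

```bash
python3 - <<'E'
from h import *
c=cam("wrist");save(c,"w2.png")
goto(.35,-.222,.13,0)
E
```

```text
t 5.93 pos [ 0.338  -0.219   0.1304] yaw 0.15 tilt [-0.0004  0.0003] F [ 0.  -0.6  0.3] open 0.05
shift cm [1.2  0.3  0.04] roll 0.15
```

View pics/w2.png

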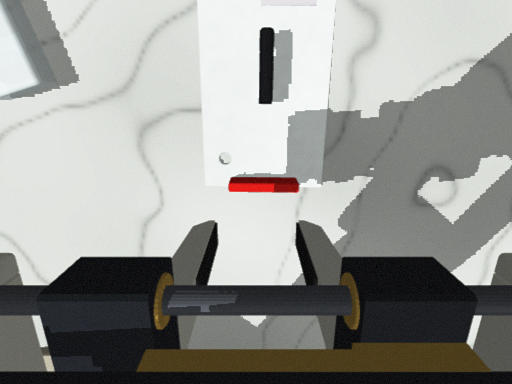

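The handle is at (266,65), hole1 at (224,158) and the lip at (264,185). Hole0 is above the frame, so I shift forward.

Call:
play_rows --targets '[4,0.4,-1,0,8,0.4,-2,0,8,0.4,-2,0,8,0.4,-2,0,8,0.4,-2,0,8,0.4,-2,0,8,0.4,-2,0]'

```text
t: 6.52
tool_pos: [0.4172, -0.2231, 0.1505]
orientation: [3.142, 0.0, -0.0]
force: [-0.0, 0.7, 0.8]
opening: 0.05
gripper_force: 0.0
```

```bash
cat >> h.py <<'E'
def proj(c,p):
    f=c["image"].shape[0]/2/np.tan(np.radians(c["vfov"])/2)
    q=np.linalg.inv(c["cam_to_world"])@np.append(p,1); return np.array([c["cx"]+f*q[0]/-q[2],c["cy"]-f*q[1]/-q[2]])
E
python3 - <<'E'
from h import *
c=cam("wrist");im=c["image"];save(c,"w3.png")
hsv=cv2.cvtColor(im,cv2.COLOR_RGB2HSV);H,S,V=cv2.split(hsv)
red=(((H<8)|(H>172))&(S>140)&(V>60)).astype(np.uint8)
k=max(cv2.findContours(red,0,1)[0],key=cv2.contourArea)
print("lip rect",[(q.round(1).tolist(),pz(c,*q,.03)[:2].round(4).tolist()) for q in cv2.boxPoints(cv2.minAreaRect(k))])
g=np.array([.447,-.2225,.041]);u=proj(c,g).astype(int);print("handle px",u)
m=np.zeros_like(V);m[max(u[1]-70,0):u[1]+60,u[0]-30:u[0]+40]=(V<50)[max(u[1]-70,0):u[1]+60,u[0]-30:u[0]+40]
k=max(cv2.findContours(m,0,1)[0],key=cv2.contourArea)
print("bar",[(q.round(1).tolist(),pz(c,*q,.041)[:2].round(4).tolist()) for q in cv2.boxPoints(cv2.minAreaRect(k))])
tiles=[]
for i,sx in enumerate((.085,-.085)):
    u=proj(c,[.447+sx,-.2235+.04,.005]).astype(int);print("hole",i,u)
    r=22;x0,y0=u-r
    if y0<0:y0=0
    t=im[y0:y0+2*r,x0:x0+2*r];g=cv2.cvtColor(t,cv2.COLOR_RGB2GRAY);big=cv2.resize(g,None,fx=6,fy=6,interpolation=cv2.INTER_CUBIC)
    cc=cv2.HoughCircles(big,cv2.HOUGH_GRADIENT,1,200,param1=60,param2=12,minRadius=20,maxRadius=60)
    print(cc)
    o=cv2.cvtColor(big,cv2.COLOR_GRAY2BGR)
    if cc is not None:
        a=cc[0,0];cv2.circle(o,(int(a[0]),int(a[1])),int(a[2]),(0,0,255),1)
        print(pz(c,x0+a[0]/6-.4,y0+a[1]/6-.4,.005)[:2].round(4))
    tiles.append(cv2.resize(o,(264,264)))
cv2.imwrite("pics/w3z.png",np.vstack([np.hstack(tiles+[np.zeros((264,100,3),np.uint8)])[:, :528],cv2.resize(im[:240,:,::-1],(528,248))]))
goto(.447,-.2225,.016,0)
E
```

```text
lip rect [([229.0, 237.0], [0.354, -0.1916]), ([288.0, 237.0], [0.354, -0.2577]), ([288.0, 252.0], [0.3351, -0.2583]), ([229.0, 252.0], [0.3352, -0.191])]
handle px [256 156]
bar [([255.0, 123.0], [0.4796, -0.221]), ([265.0, 123.0], [0.4796, -0.2306]), ([265.0, 183.0], [0.4201, -0.231]), ([255.0, 183.0], [0.4201, -0.2209])]
hole 0 [218  67]
[[[154.5 132.5  38.8]]]
[ 0.5332 -0.1866]
hole 1 [223 221]
[[[145.5 131.5  29.9]]]
[ 0.3632 -0.1846]
t 6.57 pos [ 0.4174 -0.2231  0.1507] yaw -0.0 tilt [ 0.0001 -0.0002] F [-0.  -0.4  0.3] open 0.0501
shift cm [ 2.96 -0.07 13.47] roll -0.0
```

View pics/w3z.png

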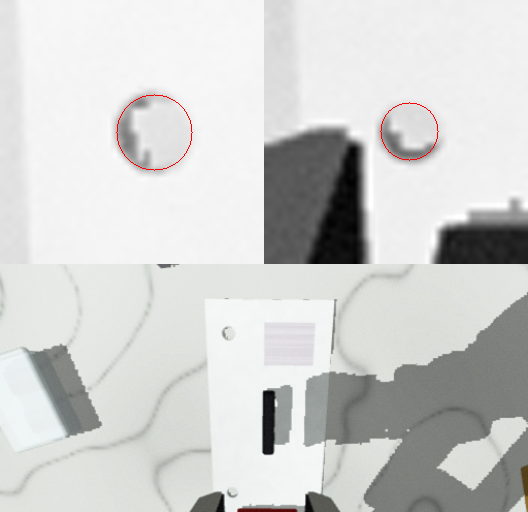

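Both holes and the bar are measured, giving a cover yaw of about -0.7°. Before grasping I take a quick look at the pins from above, since the held cover would hide them.

Call:
play_rows --targets '[1,-4,-2,0,2,-8,-4,0,3,-12,-6,0,4,-16,-7.1,0,5,-20,-7.1,0,6,-24,-7.1,0,7,-28,-7.1,0,8,-32,-7.1,0]'

```text
t: 7.23
tool_pos: [0.4952, 0.0878, 0.2224]
orientation: [-3.142, 0.0, -0.003]
force: [-0.1, -1.1, -0.3]
opening: 0.0497
gripper_force: 0.0
```

Call:
play_rows --targets '[0.8,-4,0,1,1.6,-8,0,2,2.4,-12,0,2,3.2,-15,0,2,3.3,-16.5,0,2,3.3,-16.5,0,2,3.3,-16.5,0,2,3.3,-16.5,0,2]'

```text
t: 7.9
tool_pos: [0.5281, 0.2498, 0.2217]
orientation: [3.14, -0.055, -0.0]
force: [-0.2, -1.1, -0.7]
opening: 0.0494
gripper_force: 0.0
```

```bash
python3 - <<'E'
from h import *
c=cam("wrist");im=c["image"];save(c,"w4.png")
goto(.530,.262,.222,-2)
for p in([.6455,.2966,.074],[.478,.3019,.074]):print(proj(c,p))
cv2.imwrite("pics/w4z.png",cv2.resize(im[30:270,120:380,::-1],None,fx=2.4,fy=2.4,interpolation=2))
E
```

```text
t 7.95 pos [0.5282 0.2496 0.2218] yaw -2.06 tilt [ 0.0001 -0.0005] F [-0.2 -0.2  0.2] open 0.0499
shift cm [ 0.13 -1.25 -0.02] roll -0.06
[207.50235022  67.30212755]
[215.109755   218.15510022]
```

View pics/w4z.png

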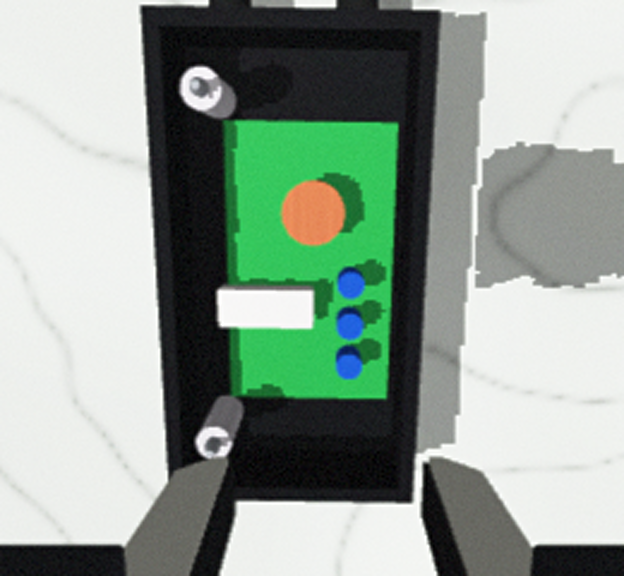

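The pins are at about (200,88) and (214,442) in the crop, each standing on a white boss. I locate both more precisely.

```bash
python3 - <<'E'
from h import *
c0=cam("wrist");c=c0;im=c["image"];hsv=cv2.cvtColor(im,cv2.COLOR_RGB2HSV);H,S,V=cv2.split(hsv)
P=[]
for (zx,zy) in((200,88),(215,442)):
    u=120+zx/2.4;v=30+zy/2.4;x0,y0=int(u)-14,int(v)-14
    t=cv2.resize(im[y0:y0+28,x0:x0+28],None,fx=8,fy=8,interpolation=cv2.INTER_CUBIC);g=cv2.cvtColor(t,cv2.COLOR_RGB2GRAY)
    m=(g>190).astype(np.uint8);k=max(cv2.findContours(m,0,1)[0],key=cv2.contourArea);cc,r=cv2.minEnclosingCircle(k)
    w=lambda a,z:pz(c,x0+(a[0]+.5)/8-.5,y0+(a[1]+.5)/8-.5,z)[:2]
    print("ring r px",r/8,w(cc,.06).round(4))
    mask=np.zeros_like(m);cv2.circle(mask,(int(cc[0]),int(cc[1])),int(r*.75),1,-1)
    d=((g<175)&(mask>0)).astype(np.uint8);n,l,st,ce=cv2.connectedComponentsWithStats(d)
    j=1+np.argmax(st[1:,4]);print("dark",st[j],w(ce[j],.06).round(4),w(ce[j],.074).round(4)); P.append(w(cc,.06))
    cv2.imwrite(f"pics/pin{len(P)}.png",t[:,:,::-1])
a,b=P;d=a-b;y=np.arctan2(d[1],d[0]);print("dist",np.linalg.norm(d),"yaw",np.degrees(y),"centre",(a+b)/2-.04*np.array([-np.sin(y),np.cos(y)]))
cv2.imwrite("pics/pins.png",np.hstack([cv2.imread(f"pics/pin{i}.png") for i in(1,2)]))
goto(.449,-.2258,.10,-.7)
E
```

```text
ring r px 9.188397407531738 [0.6482 0.3031]
dark [  82   82   89   69 4120] [0.6485 0.3014] [0.6469 0.2991]
ring r px 6.885815620422363 [0.4787 0.3122]
dark [  81   95   70   59 2877] [0.4771 0.3116] [0.4828 0.3089]
dist 0.1697101288430297 yaw -3.074651198830862 centre [0.56131073 0.26775597]
t 8.0 pos [0.5283 0.2496 0.2219] yaw -2.08 tilt [ 0.0003 -0.0003] F [-0.7 -0.4 -0.2] open 0.05
shift cm [-6.21 47.79 12.2 ] roll -1.38
```

View pics/pins.png

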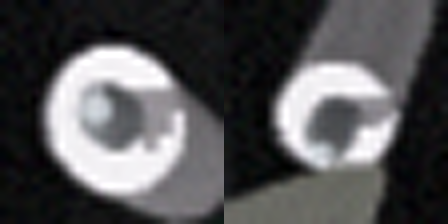

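```bash
python3 - <<'E'
from h import *
c=cam("wrist");im=c["image"]
a=pz(c,202.9,66.7,.06)[:2];b=pz(c,208.6,214.4,.06)[:2];print(a,b)
d=a-b;y=np.arctan2(d[1],d[0]);print("dist",np.linalg.norm(d),"yaw",np.degrees(y),"centre",(a+b)/2-.04*np.array([-np.sin(y),np.cos(y)]))
V=cv2.cvtColor(im,cv2.COLOR_RGB2GRAY)
m=(V<60).astype(np.uint8)
L=[];Rr=[]
for v in range(45,210,5):
    row=V[v].astype(int); i=np.where(row[150:260]<70)[0][0]+150; L.append(pz(c,i-.5,v,.06)[:2])
    j=np.where(row[270:330]>90)[0]; jj=j[0]+270 if len(j) else None
    if jj: Rr.append(pz(c,jj-.5,v,.06)[:2])
for n,Q in(("L",L),("R",Rr)):
    Q=np.array(Q);p=np.polyfit(Q[:,0],Q[:,1],1);p=np.polyfit(*Q[abs(np.polyval(p,Q[:,0])-Q[:,1])<.004].T,1);print(n,"yaw",np.degrees(np.arctan(p[0])),"y at .5605",np.polyval(p,.5605))
E
```

```text
[0.6482235 0.3033943] [0.47776041 0.31193344]
dist 0.17067683626316882 yaw -2.8677660891484757 centre [0.56099072 0.26771397]
L yaw -2.870950488431326 y at .5605 0.33194414496945224
R yaw -12.439507062691359 y at .5605 0.22242741141033873
```

The pins and the rim edge agree: box centre (0.561, 0.2677), yaw -2.87°. Now I return to the handle and grasp it.

Call:
play_rows --targets '[-0.8,4,0,0,-1.6,8,0,0,-2.4,12,1,0,-3.2,16,2,0,-4,20,3,0,-4.8,24,4,-1.4,-5.6,28,5,-1.4,-6.2,32,6,-1.4]'

```text
t: 8.72
tool_pos: [0.4543, -0.0673, 0.162]
orientation: [3.141, -0.017, 0.002]
force: [0.8, 0.2, 0.3]
opening: 0.0499
gripper_force: 0.0
```

Call:
play_rows --targets '[0,4,1,0,0,8,2,0,0,12,3,0,0,15,4,0,0,15.8,4,0,0,15.8,4,0,0,15.8,4,0,0,15.8,4,0]'

```text
t: 9.38
tool_pos: [0.4542, -0.222, 0.1227]
orientation: [-3.141, 0.015, -0.001]
force: [0.3, -1.1, 0.3]
opening: 0.0499
gripper_force: 0.0
```

```bash
python3 -c "
from h import *
goto(.4487,-.2258,.016,-.7)"
```

```text
t 9.38 pos [ 0.4542 -0.222   0.1227] yaw -0.56 tilt [0.0008 0.0001] F [ 0.3 -1.1  0.3] open 0.0499
shift cm [-0.55  0.38 10.66] roll 0.14
```

Call:
play_rows --targets '[-0.55,0.4,2,0.1,-0.55,0.4,5,0.1,-0.55,0.4,8,0.1,-0.55,0.4,9.6,0.1,-0.55,0.4,10.5,0.1,-0.55,0.4,10.6,0.1,-0.55,0.4,10.6,0.1,-0.55,0.4,10.6,0.1]'

```text
t: 10.05
tool_pos: [0.4498, -0.227, 0.0178]
orientation: [3.14, -0.017, 0.004]
force: [0.7, -0.1, -0.4]
opening: 0.0503
gripper_force: 0.0
```

Call:
play_rows --targets '[0,0,0,0,0,0,0,0,0,0,0,0,0,0,0,0,0,0,0,0,0,0,0,0,0,0,0,0,0,0,0,0]' --grip 0.6 --grip_force 45

```text
t: 10.72
tool_pos: [0.4484, -0.2269, 0.0161]
orientation: [3.142, -0.019, -0.0]
force: [-1.1, -0.3, 0.4]
opening: 0.0118
gripper_force: 45.0
```

```bash
python3 -c "
from h import *
goto(.4487,-.2258,.15,-.7)"
```

```text
t 10.72 pos [ 0.4484 -0.2269  0.0161] yaw -0.68 tilt [-0. -0.] F [-1.1 -0.3  0.4] open 0.0118
shift cm [  0.03  -0.11 -13.39] roll 0.02
```

Call:
play_rows --targets '[0,0,-1,0,0,0,-3,0,0,0,-6,0,0,0,-9.5,0,0,0,-13,0,0,0,-15,0,0,0,-15,0,0,0,-15,0]'

```text
t: 11.38
tool_pos: [0.449, -0.2272, 0.1671]
orientation: [3.14, -0.019, 0.003]
force: [-0.5, 1.0, -3.7]
opening: 0.0118
gripper_force: 45.0
```

```bash
python3 - <<'E'
from h import *
c=cam("wrist");im=c["image"];save(c,"w5.png");goto(.561,.2677,.166,-2.87)
s=read_state();T=R.from_rotvec(s["orientation"])
p=s["tool_pos"]+T.apply([.085,-.04,.011]);u=proj(c,p);print("exp px",u)
x0,y0=max(int(u[0])-30,0),max(int(u[1])-30,0);t=im[y0:y0+60,x0:x0+60];g=cv2.resize(cv2.cvtColor(t,cv2.COLOR_RGB2GRAY),None,fx=6,fy=6,interpolation=2)
cc=cv2.HoughCircles(g,cv2.HOUGH_GRADIENT,1,300,param1=60,param2=12,minRadius=35,maxRadius=90);print(cc)
if cc is not None:
    a=cc[0,0];q=pz(c,x0+a[0]/6-.4,y0+a[1]/6-.4,p[2]);print("hole0 tool cm",tool(q),"world",q)
o=cv2.cvtColor(g,cv2.COLOR_GRAY2BGR)
if cc is not None: cv2.circle(o,(int(a[0]),int(a[1])),int(a[2]),(0,0,255),1)
cv2.imwrite("pics/w5z.png",np.hstack([cv2.resize(im[:,:,::-1],(480,360)),o[:360]] if o.shape[0]>=360 else [cv2.resize(im[:,:,::-1],(480,360)),cv2.copyMakeBorder(o,0,360-o.shape[0],0,0,0)]))
E
```

```text
t 11.43 pos [ 0.4479 -0.2265  0.1651] yaw -0.68 tilt [-0.0009  0.0006] F [ 0.4  0.2 -2.7] open 0.0116
shift cm [ 10.72 -49.55  -0.08] roll 2.19
exp px [190.55492213  98.40874475]
[[[187.5 172.5  59.9]]]
hole0 tool cm [ 8.61894698 -3.97407755  1.09988315] world [ 0.53457459 -0.1877718   0.15400506]
```

View pics/w5z.png

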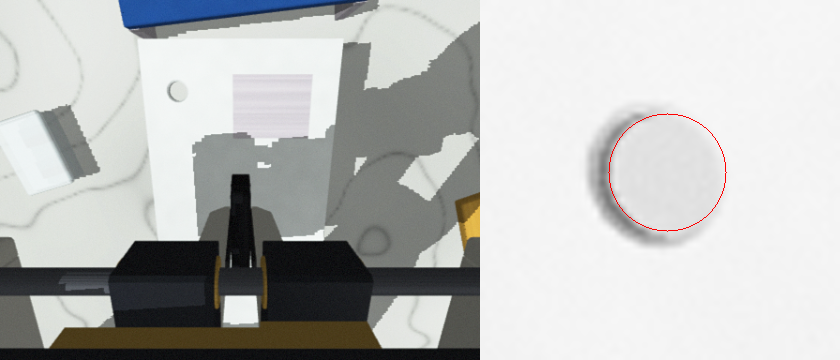

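The hole0 offset in the hand is about as expected, with roughly 1 mm of common camera bias. Now I carry the cover to hover over the box.

Call:
play_rows --targets '[0.3,-1.5,0,0,1,-4.5,0,0,1.8,-8,0,0,2.6,-11.5,0,0,3.4,-15,0,0.5,4.2,-18.5,0,1,5,-22,0,1.5,5.8,-25.5,0,2.2]'

```text
t: 12.1
tool_pos: [0.5075, 0.0293, 0.1628]
orientation: [-3.141, 0.08, 0.008]
force: [0.5, -1.0, -2.4]
opening: 0.0113
gripper_force: 45.0
```

Call:
play_rows --targets '[0.8,-3.5,0,0,1.6,-7,0,0,2.4,-10.5,0,0,3.2,-14,0,0,4,-17.5,0,0,4.4,-20,0,0,4.6,-22,0,0,4.6,-22.8,0,0]'

```text
t: 12.77
tool_pos: [0.5649, 0.2552, 0.1621]
orientation: [3.14, -0.075, -0.008]
force: [1.1, -0.8, -3.3]
opening: 0.0115
gripper_force: 45.0
```

```bash
python3 -c "
from h import *
goto(.5603,.2669,.10,-2.87)"
```

```text
t 12.77 pos [0.5649 0.2552 0.1621] yaw -2.75 tilt [-0.0053 -0.0009] F [ 1.1 -0.8 -3.3] open 0.0115
shift cm [-0.48 -1.16  6.21] roll 0.12
```

Call:
play_rows --targets '[0,0,2,0,0,0,4,0,0,0,5,0,0,0,5.8,0,0,0,5.8,0,0,0,5.8,0,0,0,5.8,0]'

```text
t: 13.35
tool_pos: [0.5675, 0.2527, 0.109]
orientation: [-3.14, 0.08, -0.002]
force: [-0.2, 0.8, -3.8]
opening: 0.0116
gripper_force: 45.0
```

```bash
python3 -c "
from h import *
goto(.5603,.2669,.10,-2.87)"
```

```text
t 13.35 pos [0.5675 0.2527 0.109 ] yaw -2.91 tilt [0.0012 0.0004] F [-0.2  0.8 -3.8] open 0.0116
shift cm [-0.79 -1.38  0.9 ] roll -0.04
```

Call:
play_rows --targets '[-0.4,-0.7,0.2,0,-0.8,-1.4,0.2,0,-0.8,-1.4,0.2,0,-0.8,-1.4,0.2,0,-0.8,-1.4,0.2,0,-0.8,-1.4,0.2,0]'

```text
t: 13.85
tool_pos: [0.5596, 0.2673, 0.1062]
orientation: [3.141, -0.079, 0.0]
force: [0.6, -0.4, -4.5]
opening: 0.0114
gripper_force: 45.0
```

```bash
python3 - <<'E'
from h import *
c=cam("wrist");im=c["image"];save(c,"w6.png");goto(.5603,.2669,.10,-2.87)
s=read_state();T=R.from_rotvec(s["orientation"])
p=s["tool_pos"]+T.apply([.085,-.04,.011]);u=proj(c,p);print("hole exp px",u,"pin tip px",proj(c,[.6482,.3034,.074]))
x0,y0=int(u[0])-16,int(u[1])-16
g=cv2.cvtColor(im,cv2.COLOR_RGB2GRAY)[y0:y0+32,x0:x0+32];print(x0,y0)
for r in g[::1]:print(" ".join("%3d"%v for v in r))
E
```

```text
t 13.9 pos [0.5596 0.2672 0.1061] yaw -2.88 tilt [ 0.0002 -0.    ] F [ 0.3 -0.4 -2.7] open 0.0115
shift cm [0.07 0.03 0.61] roll -0.01
hole exp px [191.09831979  96.27175611] pin tip px [196.98220884  94.24832224]
175 80
244 244 244 245 244 244 244 245 243 245 245 245 245 246 244 246 245 245 246 245 246 245 245 245 245 246 245 245 244 246 244 245
245 243 244 243 245 245 244 243 245 245 244 245 245 245 246 244 245 245 246 246 245 245 246 245 246 245 245 245 245 245 246 246
244 245 244 245 245 243 245 244 243 244 244 245 245 244 246 245 245 245 245 245 246 246 245 246 246 245 245 245 245 245 245 245
244 244 246 243 244 245 245 244 244 244 244 245 244 245 245 246 246 246 246 245 246 246 245 246 245 245 245 245 245 245 246 245
244 245 245 242 244 244 244 245 246 245 245 245 245 242 243 245 246 246 246 246 246 246 245 246 246 245 246 245 246 245 245 245
244 244 244 244 245 244 245 244 243 239 238 233 234 234 237 237 238 241 244 245 246 245 246 246 246 246 245 245 246 245 245 244
239 229 242 244 243 244 243 237 226 226 228 231 230 217 214 224 236 238 240 242 245 245 246 245 245 246 245 245
[... 2516 characters left out ...]
  24  41  90 156 215 238 246 245 246 244 243 244 244 243 244
244 245 244 244 244 244 244 244 232 206 187 173 157 136 114 103  99 115 159 200 215 236 246 244 245 244 243 244 244 245 245 244
245 245 245 245 244 244 245 245 246 244 234 210 190 190 191 191 193 197 213 237 246 245 244 244 244 243 244 244 242 244 244 243
244 244 245 245 244 245 246 244 246 245 245 242 237 238 235 231 237 241 244 245 245 245 243 243 243 245 243 244 244 244 244 244
245 245 244 245 245 244 245 244 246 244 246 245 244 245 245 244 244 244 245 245 245 243 244 243 243 243 244 244 244 243 243 244
244 244 244 244 245 244 246 244 244 244 244 245 243 245 244 245 244 244 244 244 244 245 244 244 244 244 243 244 244 244 242 243
```

```bash
python3 - <<'E'
from h import *
c=cam("wrist");s=read_state();z=s["tool_pos"][2]-.011
h=pz(c,188.7,96.8,z);b=pz(c,188.2,94,.06);print("hole",h,"boss centre",b-[0,.0095,0])
g=cv2.cvtColor(c["image"],cv2.COLOR_RGB2GRAY)
t=g[80:112,175:207];m=cv2.resize((t),None,fx=8,fy=8,interpolation=2)
k=max(cv2.findContours((m<225).astype(np.uint8)[:, :],0,1)[0],key=cv2.contourArea)
e=cv2.fitEllipse(cv2.convexHull(k));print(e[0][0]/8+174.5,e[0][1]/8+79.5,e[1][0]/8,e[1][1]/8, pz(c,e[0][0]/8+174.5,e[0][1]/8+79.5,z))
# boss left edge, transition dark->bright per row, circle fit at z .06
P=[]
for r in range(10,24):
    row=t[r].astype(float);j=next(j for j in range(9,20) if row[j]<110<=row[j+1]);u=175+j+(110-row[j])/(row[j+1]-row[j]);P.append(pz(c,u,80+r,.06)[:2])
P=np.array(P);from scipy.optimize import least_squares
for rad in(.009,.0095,.010):
    f=least_squares(lambda q:np.hypot(*(P-q).T)-rad,[.648,.302]);print("boss",rad,f.x,np.sqrt(np.mean(f.fun**2)))
E
```

```text
hole [0.64630018 0.30423851 0.09508114] boss centre [0.64915814 0.30278848 0.06      ]
188.51498222351074 97.03876495361328 22.01766586303711 24.098772048950195 [0.6461703  0.30436551 0.09508114]
boss 0.009 [0.64814279 0.30363467] 7.269046359836418e-05
boss 0.0095 [0.64819271 0.30311296] 8.278447296386752e-05
boss 0.01 [0.64824241 0.30259358] 9.561961629702612e-05
```

Call:
play_rows --targets '[0.16,0.08,0,0,0.16,0.08,0.6,0,0.16,0.08,1.2,0,0.16,0.08,1.7,0,0.16,0.08,2.0,0,0.16,0.08,2.2,0,0.16,0.08,2.2,0,0.16,0.08,2.2,0]'

```text
t: 14.62
tool_pos: [0.561, 0.2663, 0.0838]
orientation: [3.14, -0.079, -0.0]
force: [0.5, 0.5, -3.3]
opening: 0.0113
gripper_force: 45.0
```

```bash
python3 -c "
from h import *
goto(.5603,.2669,.076,-2.87);print(read_state()['wrist_torque'])"
```

```text
t 14.62 pos [0.561  0.2663 0.0838] yaw -2.88 tilt [-0.0003 -0.0001] F [ 0.5  0.5 -3.3] open 0.0113
shift cm [-0.07 -0.05  0.78] roll -0.01
[ 0.00332996  0.01740216 -0.00384758]
```

The pins are in the holes with no side force. I lower the last 8 mm gently.

Call:
play_rows --targets '[0,0,0.2,0,0,0,0.4,0,0,0,0.6,0,0,0,0.7,0,0,0,0.8,0,0,0,0.8,0,0,0,0.8,0]'

```text
t: 15.2
tool_pos: [0.5611, 0.2664, 0.0761]
orientation: [-3.141, 0.079, -0.0]
force: [-1.5, -0.5, -2.3]
opening: 0.0114
gripper_force: 45.0
```

```bash
python3 -c "
from h import *
goto(.5603,.2669,.076,-2.87);print(read_state()['wrist_torque'])"
```

```text
t 15.2 pos [0.5611 0.2664 0.0761] yaw -2.88 tilt [0.0001 0.0001] F [-1.5 -0.5 -2.3] open 0.0114
shift cm [-0.08 -0.04  0.01] roll -0.01
[-0.06900649  0.10437807 -0.02200661]
```

Almost home. I press about 1 mm to make contact and check the force.

Call:
play_rows --targets '[0,0,0.05,0,0,0,0.1,0,0,0,0.1,0,0,0,0.1,0]'

```text
t: 15.53
tool_pos: [0.5612, 0.2664, 0.0761]
orientation: [-3.141, 0.079, -0.0]
force: [-4.8, -1.5, 6.1]
opening: 0.0112
gripper_force: 45.0
```

```bash
python3 -c "
from h import *
goto(.5603,.2669,.076,-2.87)"
```

```text
t 15.53 pos [0.5612 0.2664 0.0761] yaw -2.87 tilt [0.0003 0.    ] F [-4.8 -1.5  6.1] open 0.0112
shift cm [-0.09 -0.05  0.01] roll -0.0
```

Call:
play_rows --targets '[0,0,-0.1,0,0,0,-0.1,0,0,0,-0.1,0,0,0,-0.1,0,0,0,-0.1,0,0,0,-0.1,0,0,0,-0.1,0]' --grip 4

```text
t: 16.12
tool_pos: [0.5611, 0.2664, 0.0759]
orientation: [3.141, -0.079, -0.0]
force: [0.0, -0.3, -0.4]
opening: 0.0401
gripper_force: 0.0
```

Call:
play_rows --targets '[0,0,-1,0,0,0,-3,0,0,0,-6,0,0,0,-10,0,0,0,-14,0,-4,0,-15,0,-7,0,-15,0,-7,0,-15,0]'

```text
t: 16.78
tool_pos: [0.4878, 0.2707, 0.2279]
orientation: [-3.14, 0.076, 0.0]
force: [-1.6, -0.3, -0.7]
opening: 0.0399
gripper_force: 0.0
```

Call:
play_rows --targets '[0,0,0,0,0,0,0,0,0,0,0,0,0,0,0,0]'

```text
t: 17.12
tool_pos: [0.4919, 0.2697, 0.2259]
orientation: [3.14, -0.08, -0.0]
force: [0.2, 0.8, 0.1]
opening: 0.04
gripper_force: 0.0
```

```bash
python3 - <<'E'
from h import *
c=cam("wrist");im=c["image"];save(c,"w7.png");goto(.5603,.2669,.076,-2.87)
g=cv2.cvtColor(im,cv2.COLOR_RGB2GRAY)
for p in([.6482,.3034,.065],[.4782,.3117,.065]):
    u=proj(c,p).round().astype(int);print(u)
    for r in g[u[1]-9:u[1]+10,u[0]-9:u[0]+10]:print(" ".join("%3d"%v for v in r))
# handle top orientation / position at z=.101
u=proj(c,[.561,.267,.101]).astype(int);m=np.zeros_like(g);sl=(slice(u[1]-55,u[1]+56),slice(u[0]-25,u[0]+26));m[sl]=g[sl]<60
k=max(cv2.findContours(m,0,1)[0],key=cv2.contourArea);print(cv2.minAreaRect(k),[pz(c,*q,.101)[:2].round(4).tolist() for q in cv2.boxPoints(cv2.minAreaRect(k))])
w=(g>235).astype(np.uint8);w[:, :]=w
E
```

```text
t 17.17 pos [0.4918 0.2697 0.2258] yaw -2.92 tilt [-0.0004 -0.0002] F [ 0.6 -1.5 -0.7] open 0.0399
shift cm [ 6.86 -0.08 14.97] roll -0.05
[217  28]
245 244 244 245 245 245 246 246 246 246 247 246 245 246 245 246 246 246 245
245 245 245 244 245 244 245 245 246 247 245 244 239 246 247 245 246 246 246
244 245 246 246 245 246 245 244 241 241 243 246 245 246 247 247 247 246 246
244 244 245 245 245 240 237 232 230 224 238 240 244 247 247 247 247 246 245
245 243 244 243 238 220 197 176 138 131 162 199 234 243 246 246 247 246 246
244 243 245 242 223 183 147 158 144 109 116 169 215 224 235 214 246 247 246
244 245 244 235 200 141 144 181 187 163  91 118 178 142 141 186 248 247 246
245 245 241 215 172 132 160 187 187 167 100  80 105 122 117 176 248 248 245
245 245 241 190 141 131 162 183 180 170 105  76  81 108 128 178 246 247 246
244 245 243 187 129 121 129 148 148 132  87  78  82 104 136 176 244 245 245
245 246 242 184 129 124 122 120 115 101  83  74  78  92 148 204 244 245 244
245 245 243 189 139 127 115 120 108  98  86  81  73  91 147 210 245 245 245
245 246 242 211 156 122 102 117 106  98
[... 1353 characters left out ...]
4 173 129 135 175 178 158  85 120 194 211 203 239 242 240 241
239 240 239 236 208 151 124 175 175 163 124 169 211 188 215 240 241 240 240
239 239 239 240 236 206 146 134 144 134 123 154 156 202 235 241 241 241 240
240 239 238 238 241 236 206 170 155 134 143 167 206 229 240 242 240 240 241
239 241 239 239 239 241 238 230 213 207 222 227 240 241 240 239 241 240 241
240 243 240 240 239 239 241 239 240 239 240 239 242 239 240 240 242 240 241
241 239 241 240 239 241 240 240 240 240 240 242 242 241 240 240 240 240 241
240 240 241 240 241 241 241 241 239 240 241 240 240 241 240 240 240 241 241
((256.0, 114.0), (10.0, 60.0), 0.0) [[0.5323, 0.274], [0.5903, 0.2707], [0.5898, 0.261], [0.5318, 0.2637]]
```

The steel pins show in both holes, the handle is centred over the box, and the gripper is clear.

```bash
python3 -c "
from h import *
print(workorder.close_job())"
```

```text
the job is handed in; nothing more can be done
None
```

The cover is pulled out from under the shelf, released, then carried and seated on the box rim with a pin in each hole; job handed in at about 17 s, and I did not re-check the rocks and case, though the arm's paths kept clear of them.

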